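Bring the plaster model under the bench loupe on its locking slide

ROBOT

A 6-joint arm with a two-finger parallel gripper is mounted at the origin on a cart in front of the work surface, level with it; the furniture and walls round the work are solid. World frame = base frame: x ahead of the robot, y to its left, z up, the work surface at z = 0. Lengths are in m, angles in rad, forces in N, time in s.
With the tool pointing down it reaches from about 0.3 to 0.775 m from the base axis. Payload 14.6 kg.
Tool frame: the origin (TCP) lies at the centre of the arm's flange, where the gripper is bolted on; the fingertips stand 199 mm ahead of it and the grasp point (between the pads) lies 180 mm ahead of it; z points along the fingers, y is the line along which they close (so a half turn about z gives the same grasp; the last joint's range is limited). The gripper opens to 94 mm and grips with 3 to 60 N. Pads are 16 mm wide; open, the fingers measure 119 mm over their backs; the gripper's body (75 mm by 177 mm) begins 78 mm behind the grasp point.
Start: joints at [1.052, 0.3, 1.521, -0, 1.321, -0.067], TCP at [0.24, 0.495, 0.405] pointing down, gripper open.
Joint ranges: [-3.03, 3.03], [-0.79, 2.21], [0.23, 2.52], [-1.04, 4.18], [0, 3.07], [-2.55, 2.55]. Speed limits (rad/s): [2.22, 2.22, 2.57, 3.14, 3.14, 3.14].

INTERFACE

Orientations are given as [roll, pitch, yaw] about the fixed x, y, z axes, in that order (R = Rz(yaw) Ry(pitch) Rx(roll)).
In Python, from station import ctrl gives the robot as it stands. The module is installed in compiled form; this text tells all that it offers.
- The arm moves only by the tool servo_tool, never from a script. Its argument "motion" is a list of rows, each a list of 5 numbers: the closure, from 0 (fully open) to 1 (shut), then the shift along the world's x, y, z in cm, then the turn about the world's z in degrees. A call has 1 to 20 rows; each row is the pose to reach, as a shift and turn from the pose commanded when the call began; what a row does not reach only later rows make up. A row lasts 1/8 s, in which the tool goes at most 62.5 mm and 10.7 degrees, less where a joint would pass 70% of its speed; a pose out of reach is approached as far as the arm can. A call with a gripper value outside its range is refused whole. The fingers move at their own pace and stop on an object; "squeeze" is the grip in N (left out, the last holds). Time passes only in rows, so rows that repeat a pose let the fingers close. It gives the time, the measured TCP pose, the force, the opening and the grip force at its end, in the units of the state.
- ctrl.get_obs(): the state, without advancing time (a new reading comes with each control period).
- ctrl.camera(name): name is "scene" or "top" or "wrist"; returns a dict with "image" (420x560x3 uint8, red, green, blue), "fx", "fy", "cx", "cy" (pixels), "dist" ([k1, k2, p1, p2, k3] as OpenCV has them; the pictures are not rectified), "camera_from_world" (4x4, takes a point from world to camera coordinates); the wrist camera has in their place "hand_eye" (4x4, takes a point from camera to tool coordinates, whose origin is the TCP and whose axes are the flange's). Camera axes: x right, y up, looking along -z (the intrinsics and any distortion apply to the point x, -y, -z); pixel columns grow to the right and rows downward; lengths in m; the calibration is good to about 2 mm. A picture is of the moment at which its call begins: read the wrist's pose just before it. There is no depth.
- ctrl.hand_in(): hands the job in; it is judged then, once.
The state is a dict: "time_s": time; "qpos": joint angles; "joint_vel": joint speeds; "tau": joint torques, N m; "ee_pos": TCP position; "eef_rot": TCP orientation; "force": force on the tool from outside, world axes, zero at the start; "moment": the same for the moment, N m; "grip_width": finger opening in m; "grip_force": force on a finger pad.
Only numpy, scipy, OpenCV 4.12 (cv2) and the standard library are available. Lean on these libraries where they do the work, as an engineer would, in place of code of your own. Each camera call takes 0.05 s, during which the arm holds its last target. There are 200 camera calls.

TASK

Bring the plaster model under the loupe of the inspection slide for a margin check: with the fingertips press down the lock button on the carriage, keep it pressed while you push the carriage all the way along its rail to the end stop beneath the loupe, and only there let the button spring up again so that the carriage is locked. Grasp and lift nothing, do not touch the model, which just stands in the carriage and must stay seated, and leave everything else on the bench where it is.

Things in the scene. Friction and masses are not known exactly. Their poses are not given: they have to be found in the camera images.
- slide_base: The fixed inspection slide: aluminium base plate (100 x 328 x 8 mm) on the bench with a steel T rail along it. Origin on the bench under the middle of the rail; +y runs along the rail, the way the carriage must be pushed, z up. At the +y end stand the end stop block (top 50 mm above the bench) and the loupe's column (its clamp reaches 100 mm).
- loupe (a point): Centre of the loupe at the +y end of the slide: a black ring of 68 mm diameter round a glass, level, underside 88 mm and top 98 mm above the bench. Fixed. With the carriage at its end stop the near edge of the ring is still 66 mm from the button's centre along the rail.
- stage (a joint): The carriage's place along the rail, m: 0 far from the loupe, 0.130 against the end stop under the loupe; it starts at 0. Unlocked it slides with 2 N of friction and a little drag; locked, it has 1.5 mm of play. The carriage is an aluminium plate 78 mm wide, 164 mm long, its upper face 38 mm above the bench; it cannot leave the rail.
- lock_button (a joint): How far the lock button is pressed, m: 0 up, 0.008 fully down; about 4.5 N start it, 7 N hold it down, and it springs back. Up, its foot stands in a notch of a rack under the rail (notches every 13 mm) and locks the carriage; beyond 0.0045 the foot is clear. Let go under way it drops into the next notch. It comes up at the end only within 1.5 mm of the stop. It travels with the carriage.
- button_top (a point): Centre of the upper face of the lock button, moving with it: a flat grey ribbed pad, 36 mm across the rail by 33 mm along it, 62 mm above the bench when up, in a black thumb block on the carriage's end away from the loupe. The block's side and rear walls are 10 mm lower than the unpressed pad.
- push_lip (a point): Middle of the top edge of the thumb block's raised lip, 78 mm above the bench: a black upright 10 mm thick and 50 mm wide across the rail, on the loupe side of the button. Its face towards the button is 18 mm from the button's centre along the rail and stands 16 mm above the unpressed pad: a fingertip holding the button down can push the carriage by it.
- stage_nest (a point): Middle of the nest floor on the carriage, 38 mm above the bench, 100 mm from the button's centre along the rail, on the loupe side. Axes as slide_base. Dark stops 8 mm high stand round the nest. It lies right under the glass when the carriage is at its end stop.
- plaster_model: The beige plaster arch model, 62 x 66 x 28 mm, 100 to 200 g, standing loose in the nest between the stops with 1 to 3 mm of play. Origin at the centre of its underside, z up.
- crown_0: the small white three-tooth bridge, a bystander beside the slide, not to be moved; origin at the centre of its underside
- polishing_tin: the round tin of polishing paste, a bystander beside the slide, not to be moved; origin at the centre of its underside
- etch_liquid: the small orange bottle, a bystander beside the slide, not to be moved; origin at the centre of its underside
- stain_liquid: the small bottle with the black cap, a bystander beside the slide, not to be moved; origin at the centre of its underside
- tweezers: the tweezers, a bystander beside the slide, not to be moved; origin at the centre of its underside
- wax_spatula: the wax spatula, a bystander beside the slide, not to be moved; origin at the centre of its underside
- dappen_glass: the small glass beaker, a bystander beside the slide, not to be moved; origin at the centre of its underside
- cassette_d: a milling cassette (119 x 122 x 17 mm) lying on the bench right of the slide, not to be moved; origin at the centre of its underside
Not all that is in view belongs to the job. Of the things like the plaster_model, leave any that is green; of the rest the smaller one is meant.

How it is judged:
On the way, in this order (a step that is already met when the one before it is completed fails the run):
1. the lock button is pressed down (value of joint lock_button above 0.004 m), for 0.1 s.
2. the carriage is at its end stop with the button still down (value of joint stage above 0.128 m and value of joint lock_button above 0.003 m), for 0.1 s.
At the end, for the whole second after the job is handed in: The carriage is within 3 mm of its end stop and at rest, the lock button is up (less than 1 mm pressed), and the plaster model stands still and upright (within 6 degrees) in the nest, within 6 mm sideways and 4 mm in height of where it sits (value of joint stage above 0.127 m and value of joint lock_button below 0.001 m and velocity of joint stage below 0.005 m/s and z of plaster_model in the frame of stage_nest between -0.004 and 0.004 m and x of plaster_model in the frame of stage_nest between -0.006 and 0.006 m and y of plaster_model in the frame of stage_nest between -0.006 and 0.006 m and angle between plaster_model's own z axis and vertical below 0.1 rad and linear speed of plaster_model below 0.01 m/s); the robot touches nothing.
It fails at once if the button is let up under way, with the carriage more than 10 mm from its start and short of the end stop (value of joint lock_button below 0.002 m and value of joint stage between 0.01 and 0.122 m).
It fails at once if the model is touched by the robot (contact force between any of the fingers, the arm and plaster_model above 0.5 N).
It fails at once if the model is lifted, tipped or out of its nest (z of plaster_model in the frame of stage_nest above 0.008 m or angle between plaster_model's own z axis and vertical above 0.2 rad).
It fails at once if something else on the bench is moved more than 20 mm (distance of any of crown_0, polishing_tin, etch_liquid, stain_liquid, tweezers, wax_spatula, dappen_glass, cassette_d from where it was at the start of the episode above 0.02 m).
It also fails if it takes over 35 s, if anything falls off the work surface, if the arm or the gripper's body presses on something with over 40 N, if the wrist force passes 120 N, or if a joint passes its speed limit or range.

## Working session

There is one attempt and no reset: what is moved stays moved. The work goes in short steps, Python scripts to look and compute and a tool call to move; the robot and the scene stay as the last step left them, time stands still between calls to the robot, and variables do not carry over. Pictures are saved under pics/ and viewed, at most 10 in all, crops included, and the job is handed in when it is done.

Besides the shell and the picture viewer there is one more tool, called after "Call:" as a command line: name --pt "numbers of a row" for each row, then --argument value for the rest. servo_tool: Moves the arm, as the interface text tells. Its arguments: {"type":"object","properties":{"motion":{"type":"array","items":{"type":"array","items":{"type":"number"}}},"squeeze":{"type":"number"}},"required":["motion"]}

```bash
mkdir -p pics
cat > h.py <<'E'
import numpy as np, cv2
from station import ctrl
def shot(n,f):
    c=ctrl.camera(n); cv2.imwrite('pics/'+f,cv2.cvtColor(c['image'],cv2.COLOR_RGB2BGR)); return c
def ray(c,uv,cfw=None):
    K=np.array([[c['fx'],0,c['cx']],[0,c['fy'],c['cy']],[0,0,1]])
    p=cv2.undistortPoints(np.array([[uv]],float),K,np.array(c['dist'],float))[0,0]
    M=np.array(c['camera_from_world']) if cfw is None else cfw
    R=M[:3,:3];t=M[:3,3]
    return -R.T@t, R.T@np.array([p[0],-p[1],-1.])
def onz(c,uv,z,cfw=None):
    o,d=ray(c,uv,cfw); return o+d*(z-o[2])/d[2]
E
python3 - <<'E'
from h import *
o=ctrl.get_obs(); print(o)
import pickle
cs={n:shot(n,n+'0.png') for n in('scene','top')}
pickle.dump(cs,open('c0.pkl','wb'))
E
```

```text
{'time_s': 0.0, 'qpos': array([ 1.05240059e+00,  3.00454831e-01,  1.52163301e+00, -1.11169300e-05,
        1.32072894e+00, -6.66266141e-02]), 'joint_vel': array([ 0.00049418, -0.00096862, -0.00160708,  0.00014219,  0.000717  ,
       -0.00088341]), 'tau': array([ 1.50353237e-03, -5.31818891e+01, -3.52721822e+01,  7.08759623e-02,
        2.45482719e-02, -1.26938030e-04]), 'ee_pos': array([0.24009884, 0.49477097, 0.40407315]), 'eef_rot': array([-3.14037052e+00, -7.07552839e-05,  2.68982624e+00]), 'force': array([ 0.37273674, -1.10832383, -0.23866636]), 'moment': array([ 0.06304797,  0.01565582, -0.01012903]), 'grip_force': 0.0, 'grip_width': 0.09409122998925884}
```

View pics/scene0.png

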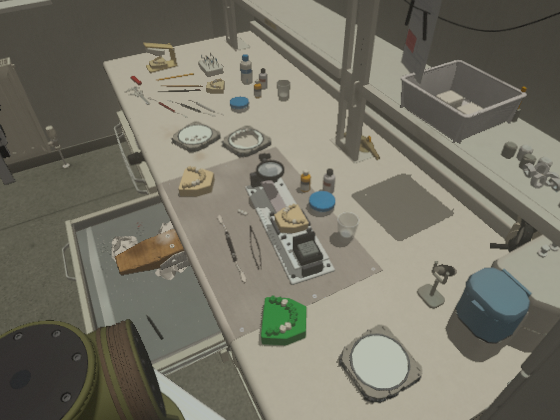

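View pics/top0.png

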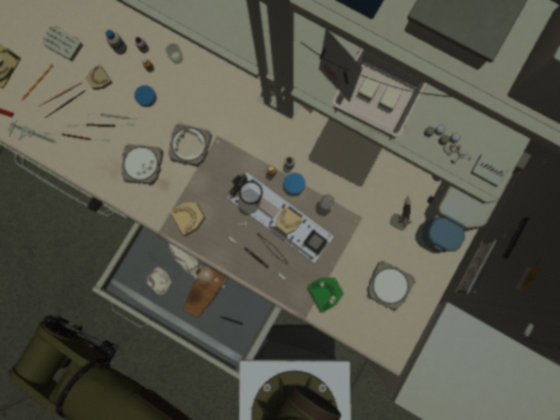

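Scene view: the slide has its thumb block near (308,252), the model near (291,220) and the loupe near (270,170). Top view: block near (315,241), model near (288,222), loupe near (248,190). I'll enlarge both views to read off the pixels.

Run:
```python
from h import *
a=cv2.imread('pics/scene0.png')[150:290,230:370]; b=cv2.imread('pics/top0.png')[165:265,225:345]
a=cv2.resize(a,(400,400),interpolation=cv2.INTER_CUBIC)   # x2.857
b=cv2.resize(b,(400,333),interpolation=cv2.INTER_CUBIC)   # x3.333
b=cv2.copyMakeBorder(b,0,67,0,0,0)
cv2.imwrite('pics/z.png',cv2.convertScaleAbs(np.hstack([a,b]),alpha=1.4))
import pickle
cs=pickle.load(open('c0.pkl','rb'))
for n,px in (('top',[(315,241),(288,222),(248,190)]),('scene',[(308,252),(291,220),(270,170)])):
    print(n,[onz(cs[n],p,z).round(3) for p,z in zip(px,(.062,.055,.098))])
```

```text
top [array([ 0.494, -0.06 ,  0.062]), array([0.549, 0.017, 0.055]), array([0.635, 0.13 , 0.098])]
scene [array([ 0.48 , -0.068,  0.062]), array([0.545, 0.012, 0.055]), array([0.622, 0.118, 0.098])]
```

View pics/z.png

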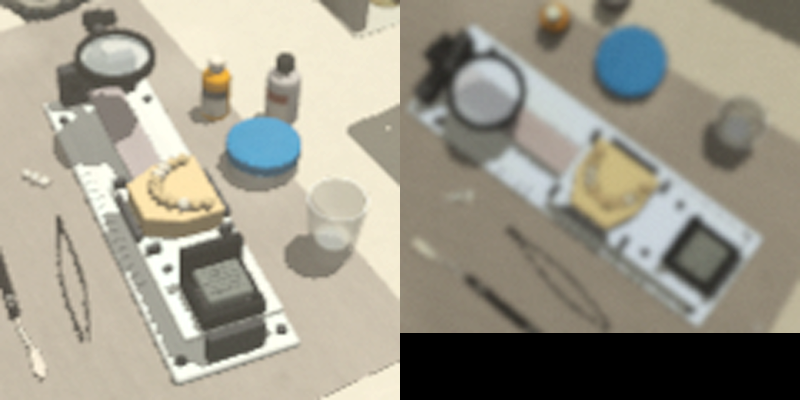

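The left half shows the grey pad's centre at scene pixel (307.7,248.4) and the loupe at (270.6,169.3). In the top view they are at (316.2,242.4) and (250.5,192.3). The lip is on the loupe side, as described.

Run:
```python
from h import *
import pickle
cs=pickle.load(open('c0.pkl','rb'))
for nm,s,t,z in (('btn',(307.7,248.4),(316.2,242.4),.062),('loupe',(270.6,169.3),(250.5,192.3),.098)):
    a=onz(cs['scene'],s,z);b=onz(cs['top'],t,z)
    (o1,d1),(o2,d2)=ray(cs['scene'],s),ray(cs['top'],t)
    k=np.linalg.lstsq(np.c_[d1,-d2],o2-o1,rcond=None)[0]
    print(nm,a.round(4),b.round(4),(o1+k[0]*d1).round(4),(o2+k[1]*d2).round(4))
    if nm=='btn':A,B=a,b
    else: 
        for p,q in((A,a),(B,b)): d=q-p;print(np.hypot(*d[:2]),np.degrees(np.arctan2(d[1],d[0])))
c=cs['scene'];print(c['fx'],np.linalg.norm(ray(c,(0,0))[0]-[.49,-.06,0]),cs['top']['fx'],ray(cs['top'],(0,0))[0])
```

```text
btn [ 0.4884 -0.0628  0.062 ] [ 0.4896 -0.0633  0.062 ] [ 0.4891 -0.0625  0.0611] [ 0.4896 -0.0633  0.0612]
loupe [0.6253 0.1181 0.098 ] [0.6286 0.1228 0.098 ] [0.6306 0.1218 0.0928] [0.6295 0.1232 0.0928]
0.2268635213799819 52.88811748921874
0.23226690246537077 53.22719832544922
417.2970991250985 0.9065578003773985 494.0163793105243 [0.40249435 0.00529743 1.47299905]
```

The two views agree. The button is at (0.489, -0.063, 0.062), the rail direction is about 53°, and button to loupe is about 230 mm, as expected. Next I'll close the fingers and move to a hover above the button, with the tool's y axis along the rail (turn -11°).

Call:
servo_tool --pt "1 2 -4 0 -1" --pt "1 4 -9 0 -2" --pt "1 6 -14 0 -3" --pt "1 8.5 -19 0 -4" --pt "1 11 -24 0 -5" --pt "1 13.5 -29 0 -6" --pt "1 15.5 -34 0 -7" --pt "1 18 -39 0 -8" --pt "1 20 -44 -1 -9" --pt "1 22 -49 -3 -10" --pt "1 24 -53 -5 -11" --pt "1 25.1 -55.5 -5.5 -11" --pt "1 25.1 -55.5 -5.5 -11" --pt "1 25.1 -55.5 -5.5 -11" --pt "1 25.1 -55.5 -5.5 -11" --squeeze 30

```text
time_s: 1.98
ee_pos: [0.4909, -0.0594, 0.35]
eef_rot: [3.141, 0.0, 2.499]
force: [0.1, 0.2, -0.3]
grip_width: 0.0002
grip_force: 0.0
```

Run:
```python
from h import *
import pickle
o=ctrl.get_obs(); print(o['time_s'],o['ee_pos'],o['eef_rot'],o['force'],o['grip_width'])
c=shot('wrist','w1.png'); pickle.dump((o,c),open('w1.pkl','wb')); print(c['hand_eye'])
shot('scene','s1.png')
b=cv2.imread('pics/s1.png')[130:290,220:380]
a=cv2.imread('pics/w1.png')
cv2.imwrite('pics/w1c.png',np.hstack([cv2.resize(a,(480,360)),cv2.resize(b,(320,360))]))
```

```text
1.975 [ 0.49089985 -0.05935704  0.34999045] [3.14134665e+00 3.96055279e-04 2.49888398e+00] [ 0.14609028  0.24599213 -0.25961714] 0.00022580129183640707
[[ 3.23212312e-04  9.72416988e-01  2.33249002e-01  6.70709246e-02]
 [ 9.99999879e-01 -2.27851754e-04 -4.35780455e-04 -6.46726118e-04]
 [-3.70614124e-04  2.33249115e-01 -9.72416944e-01  1.94097147e-02]
 [ 0.00000000e+00  0.00000000e+00  0.00000000e+00  1.00000000e+00]]
```

View pics/w1c.png

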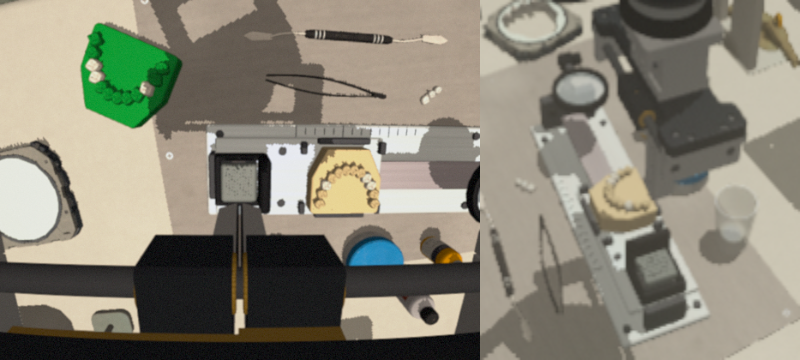

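In the wrist view the pad's centre is near (239,182) in the composite, or (279,212) at full resolution, with the lip on its right towards the loupe. The rail runs level in the picture, so the tool is aligned with it. I'll refine the pad position.

Run:
```python
from h import *
import pickle
from scipy.spatial.transform import Rotation as Ro
o,c=pickle.load(open('w1.pkl','rb'))
T=np.eye(4);T[:3,:3]=Ro.from_euler('xyz',o['eef_rot']).as_matrix();T[:3,3]=o['ee_pos']
M=np.linalg.inv(T@c['hand_eye'])
s=560/480
im=c['image'].astype(int); g=im.mean(2)
sub=((g>60)&(g<200))[185:245,245:310].astype(np.uint8)
sub=cv2.morphologyEx(sub,cv2.MORPH_OPEN,np.ones((5,5)))
n,l,st,ce=cv2.connectedComponentsWithStats(sub); print(st,ce)
k=l[27,33];cen=(ce[k][0]+245,ce[k][1]+185);print(cen)
P=onz(c,cen,.062,M);print('pad',P,onz(c,(279,212),.062,M))
e0,e1=onz(c,(210*s,126*s),.008,M),onz(c,(470*s,126*s),.008,M);d=e1-e0;th=np.degrees(np.arctan2(d[1],d[0]));print('rail deg',th)
print('tool y',T[:3,1],'lip face right edge of pad', onz(c,(259*s,182*s),.062,M))
cv2.imwrite('pics/w1z.png',cv2.resize(cv2.cvtColor(c['image'],cv2.COLOR_RGB2BGR)[160:320,200:360],(640,640)[:2])[:600])
```

```text
[[   0    0   65   60 1543]
 [   0    0    6   47  242]
 [  13    6   43   45 1888]
 [  12   53   19    7  112]
 [  39   53   19    7  115]] [[33.89500972 28.14452366]
 [ 2.08677686 23.5785124 ]
 [33.93855932 28.12817797]
 [21.8125     56.4375    ]
 [47.6173913  56.43478261]]
(np.float64(278.9385593220339), np.float64(213.1281779661017))
pad [ 0.49051589 -0.05987229  0.062     ] [ 0.48982224 -0.05929355  0.062     ]
rail deg 53.814931795875346
tool y [5.99365767e-01 8.00475244e-01 2.46005294e-04] lip face right edge of pad [ 0.50081271 -0.04505581  0.062     ]
```

View pics/w1z.png

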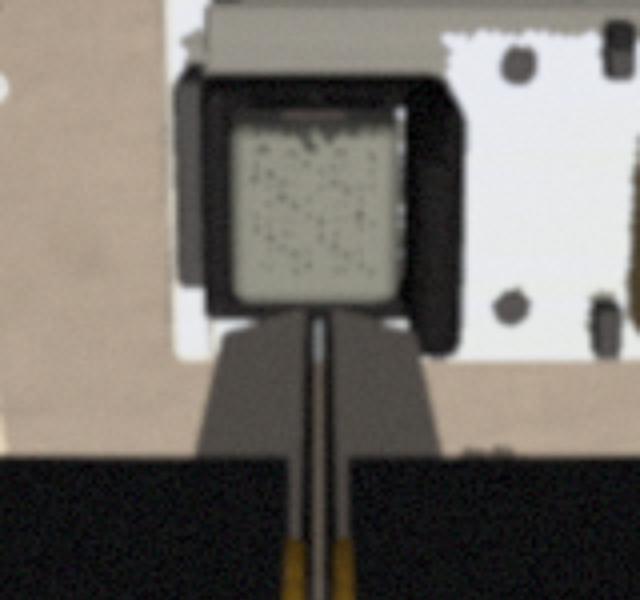

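The pad centre spans 232–395 by 110–302 in the crop, and the fingertips sit above it within about 3 mm, clear of the lip. I'll descend and watch the force.

Call:
servo_tool --pt "1 0 0 -4 0" --pt "1 0 0 -7 0" --pt "1 0 0 -8 0" --pt "1 0 0 -8.4 0" --pt "1 0 0 -8.8 0" --pt "1 0 0 -9.2 0" --pt "1 0 0 -9.2 0" --pt "1 0 0 -9.2 0"

```text
time_s: 3.08
ee_pos: [0.4914, -0.0603, 0.2583]
eef_rot: [3.141, 0.001, 2.498]
force: [1.0, 0.1, 5.8]
grip_width: 0.0003
grip_force: 2.5
```

Call:
servo_tool --pt "1 0 0 -0.2 0" --pt "1 0 0 -0.4 0" --pt "1 0 0 -0.5 0" --pt "1 0 0 -0.5 0" --pt "1 0 0 -0.5 0"

```text
time_s: 3.7
ee_pos: [0.4914, -0.0603, 0.2534]
eef_rot: [3.141, 0.001, 2.498]
force: [-0.7, -0.5, 6.4]
grip_width: 0.0003
grip_force: 3.4
```

Call:
servo_tool --pt "1 0.12 0.16 -0.52 0" --pt "1 0.3 0.4 -0.05 0" --pt "1 0.6 0.8 -0.05 0" --pt "1 0.9 1.2 -0.05 0" --pt "1 1.2 1.6 -0.05 0" --pt "1 1.5 2.0 -0.05 0" --pt "1 1.8 2.4 -0.05 0" --pt "1 1.8 2.4 -0.05 0"

```text
time_s: 4.7
ee_pos: [0.5095, -0.036, 0.2531]
eef_rot: [3.14, 0.002, 2.498]
force: [0.7, 2.4, 8.1]
grip_width: 0.0008
grip_force: 4.1
```

One of my numbers was wrong: the first row of that call had z -0.52 where I meant -0.05, so the tool pushed about 5 mm too hard for 1/8 s. The readings look normal now. I'll check that the carriage followed and that the button is still down.

Run:
```python
from h import *
o=ctrl.get_obs(); print(o['time_s'],o['ee_pos'],o['force'],o['moment'])
shot('wrist','w2.png'); shot('scene','s2.png')
b=cv2.imread('pics/s2.png')[130:290,220:380]
a=cv2.imread('pics/w2.png')
cv2.imwrite('pics/w2c.png',np.hstack([cv2.resize(a,(440,330)),cv2.resize(b,(330,330))]))
```

```text
4.7 [ 0.50954035 -0.03596104  0.25314009] [0.7329379  2.39305391 8.11289099] [ 0.49435015 -0.02568935  0.01159858]
```

View pics/w2c.png

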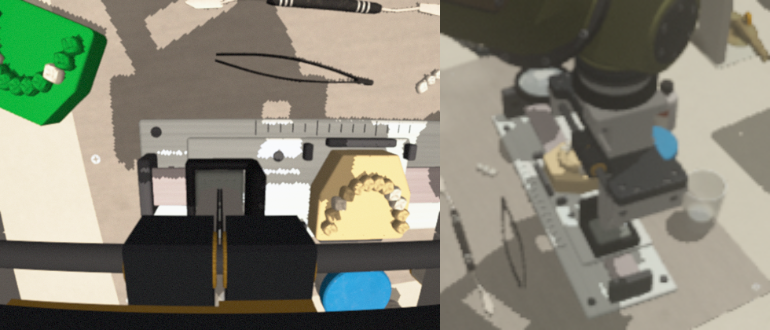

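The carriage has moved about 30 mm. The pad is still down under the fingers and the model is seated, at (362,195) in the left half. I'll keep pushing.

Call:
servo_tool --pt "1 0.24 0.32 0 0" --pt "1 0.6 0.8 0 0" --pt "1 0.96 1.28 0 0" --pt "1 1.32 1.76 0 0" --pt "1 1.68 2.24 0 0" --pt "1 2.04 2.72 0 0" --pt "1 2.4 3.2 0 0" --pt "1 2.76 3.68 0 0" --pt "1 3.12 4.16 0 0" --pt "1 3.48 4.64 0 0" --pt "1 3.84 5.12 0 0" --pt "1 4.2 5.6 0 0" --pt "1 4.56 6.08 0 0" --pt "1 4.92 6.56 0 0" --pt "1 5.22 6.96 0 0" --pt "1 5.4 7.2 0 0" --pt "1 5.4 7.2 0 0"

```text
time_s: 6.92
ee_pos: [0.5634, 0.0361, 0.2532]
eef_rot: [3.14, 0.001, 2.498]
force: [-0.7, 2.4, 7.5]
grip_width: 0.0005
grip_force: 4.1
```

Call:
servo_tool --pt "1 0.12 0.16 0 0" --pt "1 0.24 0.32 0 0" --pt "1 0.36 0.48 0 0" --pt "1 0.48 0.64 0 0" --pt "1 0.57 0.76 0 0" --pt "1 0.63 0.84 0 0" --pt "1 0.66 0.88 0 0" --pt "1 0.66 0.88 0 0"

```text
time_s: 7.92
ee_pos: [0.5696, 0.0441, 0.2532]
eef_rot: [-3.14, 0.0, 2.498]
force: [-7.0, -5.8, 12.6]
grip_width: 0.0007
grip_force: 6.2
```

Call:
servo_tool --pt "1 0.06 0.08 0 0" --pt "1 0.12 0.16 0 0" --pt "1 0.15 0.2 0 0" --pt "1 0.15 0.2 0 0" --pt "1 0.15 0.2 0 0"

```text
time_s: 8.55
ee_pos: [0.5711, 0.046, 0.2532]
eef_rot: [-3.14, 0.001, 2.498]
force: [-6.8, -6.6, 12.7]
grip_width: 0.0004
grip_force: 6.2
```

Run:
```python
from h import *
o=ctrl.get_obs(); print(o['time_s'],o['ee_pos'],o['force'],o['moment'])
shot('wrist','w3.png'); shot('scene','s3.png')
b=cv2.imread('pics/s3.png')[130:290,220:380]
a=cv2.imread('pics/w3.png')
cv2.imwrite('pics/w3c.png',np.hstack([cv2.resize(a,(440,330)),cv2.resize(b,(330,330))]))
```

```text
8.55 [0.57114976 0.04596502 0.25317484] [-6.76867314 -6.57886399 12.67267036] [-1.43913491  1.40193542 -0.01131898]
```

View pics/w3c.png

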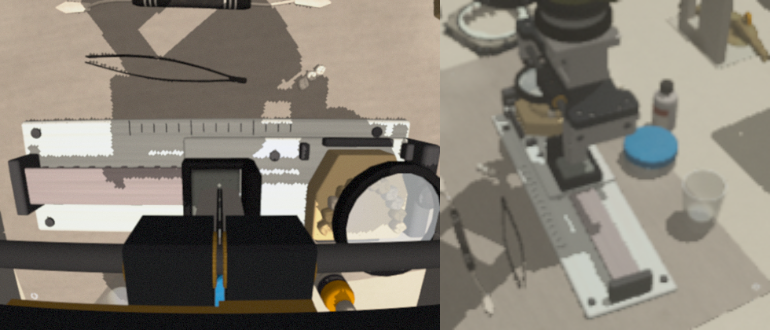

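The force has stayed at about 9 N while the tool slid 2.4 mm. That suggests the carriage is stopped and the fingers are slipping on the pad towards the lip. I'll push until the lip takes the load to be sure.

Call:
servo_tool --pt "1 0.06 0.08 0 0" --pt "1 0.12 0.16 0 0" --pt "1 0.18 0.24 0 0" --pt "1 0.21 0.28 0 0" --pt "1 0.21 0.28 0 0"

```text
time_s: 9.28
ee_pos: [0.5731, 0.0483, 0.2532]
eef_rot: [-3.139, 0.0, 2.498]
force: [-10.8, -12.2, 15.4]
grip_width: 0.0001
grip_force: 9.4
```

The load rose to 16 N along the rail, so the lip is in contact and the carriage is at the end stop. I'll lift straight up to release the button there.

Call:
servo_tool --pt "1 0 0 0.2 0" --pt "1 0 0 0.4 0" --pt "1 0 0 0.6 0" --pt "1 0 0 0.8 0" --pt "1 0 0 1.0 0" --pt "1 0 0 1.3 0" --pt "1 -0.06 -0.08 1.8 0" --pt "1 -0.12 -0.16 3 0" --pt "1 -0.12 -0.16 5 0" --pt "1 -0.12 -0.16 8 0" --pt "1 -0.12 -0.16 10 0" --pt "1 -2 -2.5 14 0" --pt "1 -5 -6 16 0" --pt "1 -8 -10 16 0" --pt "1 -11 -14.5 16 0" --pt "1 -11 -14.5 16 0" --pt "1 -11 -14.5 16 0"

```text
time_s: 11.4
ee_pos: [0.4635, -0.0953, 0.4129]
eef_rot: [3.141, 0.001, 2.498]
force: [0.8, -0.1, 0.7]
grip_width: 0.0007
grip_force: 0.0
```

Run:
```python
from h import *
import pickle
from scipy.spatial.transform import Rotation as Ro
o=ctrl.get_obs(); print(o['time_s'],o['ee_pos'],o['force'])
c=shot('wrist','w4.png'); pickle.dump((o,c),open('w4.pkl','wb')); s=shot('scene','s4.png')
b=cv2.imread('pics/s4.png')[140:260,230:350]
a=cv2.imread('pics/w4.png')
cv2.imwrite('pics/w4c.png',np.hstack([cv2.resize(a,(400,300)),cv2.resize(b,(400,300+100))[:300]]))
```

```text
11.4 [ 0.46347586 -0.09530033  0.41291369] [ 0.81438056 -0.06906808  0.66005786]
```

View pics/w4c.png

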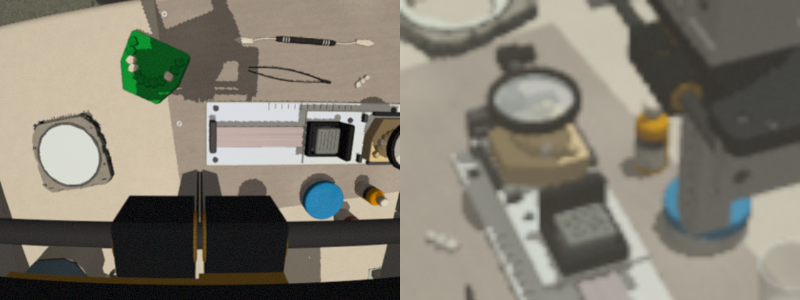

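The model is seated beneath the loupe and the pad stands proud, at scene pixel (285.8,207.5). I'll check its travel against the start pixel.

Run:
```python
from h import *
import pickle
from scipy.spatial.transform import Rotation as Ro
c=pickle.load(open('c0.pkl','rb'))['scene']
for z in(.062,.054):
    d=onz(c,(285.8,207.5),z)-onz(c,(307.7,248.4),.062);print(z,d,np.hypot(*d[:2]))
o,w=pickle.load(open('w4.pkl','rb'))
T=np.eye(4);T[:3,:3]=Ro.from_euler('xyz',o['eef_rot']).as_matrix();T[:3,3]=o['ee_pos']
M=np.linalg.inv(T@w['hand_eye'])
for z in(.062,.054):
    d=onz(w,(327*1.4,138.5*1.4),z,M)-[.4897,-.0595,z];print('wrist',z,d,np.hypot(*d[:2]))
```

```text
0.062 [0.07788426 0.10181382 0.        ] 0.12818740600777193
0.054 [ 0.08484796  0.10625532 -0.008     ] 0.13597561908512262
wrist 0.062 [0.07490213 0.10408507 0.        ] 0.1282342793384865
wrist 0.054 [ 7.86464698e-02  1.06502103e-01 -6.93889390e-18] 0.1323932220058598
```

Both views give about 128 mm of travel with the pad up, which matches 130 mm within the 2 mm calibration. I'm handing in.

```bash
python3 -c "
from station import ctrl
print(ctrl.hand_in())"
```

```text
the job is handed in; nothing more can be done
None
```

The job is handed in, verdict not shown: the carriage is at its end stop under the loupe (about 128 mm of travel measured, ±2 mm), button up and model seated by eye; one mistyped row commanded about 5 mm too deep on the button for 1/8 s, with the peak force not recorded.

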